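# Dispense the pet biscuits into the scoop and hold the paddle in

## Robot

A 7-joint arm with a two-finger parallel gripper is mounted at the origin on the work surface. World frame = base frame: x ahead of the robot, y to its left, z up, the work surface at z = 0. Lengths are in m, angles in rad, forces in N, time in s.
With the tool pointing down it reaches from about 0.4 to 0.85 m from the base axis. Payload 10.4 kg.
Tool frame: the origin (TCP) lies at the very end of the fingers, on their centre line; the grasp point (between the pads) lies 19 mm behind it; z points along the fingers, y is the line along which they close (so a half turn about z gives the same grasp; the last joint's range is limited). The gripper opens to 85 mm and grips with 20 to 120 N. Pads are 22 mm wide; open, the fingers measure 114 mm over their backs; the gripper's body (76 mm by 85 mm) begins 54 mm behind the grasp point. The pads swing forward as they close: fully open they stand 13 mm farther back than shut.
Start: joints at [-0.023, 0.332, -0.065, 1.46, 0.022, 1.35, -0.088], TCP at [0.625, 0, 0.231] pointing down, gripper open.
Joint ranges: [-2.6, 2.6], [-0.5, 2.12], [-1.47, 1.34], [0.16, 2.42], [-1.27, 4.41], [0.06, 2.06], [-2.6, 2.6]. Speed limits (rad/s): [2.22, 2.22, 2.79, 2.79, 3.14, 3.14, 3.14].

## Interface

Orientations are given as a unit quaternion [x, y, z, w].
In Python, from workcell import * gives the robot as it stands.
- The arm moves only by the tool step_arm, never from a script. Its argument "commands" is one flat list of numbers, 7 for each row, row after row: the finger opening in mm, from 0 to 85.4, then the shift along the world's x, y, z as a fraction of full scale, then the turn, a rotation vector about the world's x, y, z as a fraction of full scale. A call has exactly 10 rows; each row is the pose to reach, as a shift and turn from the pose commanded when the call began, turning the shorter way round; what a row does not reach only later rows make up. Full scale, the value 1, is 0.6 m for a shift and pi rad for a turn. A row lasts 1/8 s, in which the tool goes at most 62.5 mm and 10.7 degrees, less where a joint would pass 70% of its speed; a pose out of reach is approached as far as the arm can. A call with a number of a shift or a turn outside -1 to 1 is refused whole. A call with a gripper value outside its range is refused whole. The fingers move at their own pace and stop on an object; "squeeze" is the grip in N (left out, the last holds). Time passes only in rows, so rows that repeat a pose let the fingers close, or fill a call up. It gives the time, the measured TCP pose, the force, the opening and the grip force at its end, in the units of the state.
- get_obs(): the state, without advancing time (a new reading comes with each control period).
- camera(name): name is "scene" or "side" or "wrist"; returns the picture (400x640x3 uint8, red, green, blue); there is no depth.
- camera_params(name): a dict with "mtx" (3x3 intrinsics, pixels), "extrinsics" (4x4, takes a point from world to camera coordinates); the wrist camera has in their place "tool_from_camera" (4x4, takes a point from camera to tool coordinates, whose origin is the TCP and whose axes are the flange's). Camera axes: x right, y down, z forward; pixel columns grow to the right and rows downward; lengths in m; the calibration is good to about 2 mm. A picture is of the moment at which its call begins: read the wrist's pose just before it. camera_params takes no time and is no camera call.
- hand_in(): hands the job in; it is judged then, once.
The state is a dict: "clock": time; "joint_pos": joint angles; "joint_velocities": joint speeds; "tau": joint torques, N m; "position": TCP position; "ee_rot": TCP orientation; "ft_force": force on the tool from outside, world axes, zero at the start; "torque": the same for the moment, N m; "grip_width": opening from 0.0 (shut) to 1.0 (fully open); "grasp_force": force on a finger pad.
Only numpy, scipy, OpenCV 4.12 (cv2) and the standard library are available. Lean on these libraries where they do the work, as an engineer would, in place of code of your own. Each camera call takes 0.05 s, during which the arm holds its last target. There are 200 camera calls.

## Task

Pick up the scoop, bring its cup level under the dispenser's spout and push the sprung paddle below the spout in with the scoop, so that the gate opens and all five biscuits slide down the chute into the cup, none spilt. The job finishes while holding: keep the scoop in the gripper, level and clear of the dresser, with all the biscuits in it and still pressing the paddle steadily in to about two thirds of its swing, so that the gate stays well open but the paddle is not driven against its end stop. Work the paddle with the scoop only, and leave the other things on the dresser where they are.

Things in the scene. Friction and masses are not known exactly. Their poses are not given: they have to be found in the camera images.
- scoop_handle (a point): centre of the scoop's straight black handle, the place to grasp it. Handle 130 mm long, 20 mm wide, 16 mm tall, level, its underside 42 mm above the scoop's underside. Axes of the scoop: z up, x along the handle towards the cup. From this point the cup's centre lies 115 mm along +x, the handle's free end 59 mm along -x, the rim 12 mm higher, the scoop's underside 50 mm lower
- scoop_mouth (a point): centre of the mouth, at rim height, of the scoop's cup: an open round steel cup, 94 mm outside at the rim, 84 mm at the foot, 62 mm tall, wall 3 mm, which starts standing on the dresser. Axes as scoop_handle: the front of the cup, opposite the handle, is 47 mm along +x. The scoop weighs 0.10 to 0.16 kg
- scoop_bottom (a point): centre of the scoop cup's inner floor, 4 mm above its underside; axes as scoop_handle
- dispenser: fixed dry-food dispenser: clear hopper on a black stand, 445 mm tall; steel chute 72 mm wide inside, falling to the front at 35 degrees. Origin on the dresser straight under the chute's lip. Its front looks along its own -x; y runs across, z up. Base plate 150 mm wide, 14 mm thick, reaching 80 mm in front of the origin and 230 mm behind; above that plate the space in front of the spout is free
- spout_lip (a point): middle of the lower lip of the dispenser's chute, 165 mm above the dresser; axes as dispenser. The biscuits leave the lip along -x and drop some 10 to 50 mm in front of it
- paddle_plate (a point): middle of the front face of the black paddle plate hanging under the spout (93 mm wide, 64 mm tall). At rest it is 19 mm in front of the lip and 115 mm above the dresser, the plate spans 84 to 146 mm above the dresser, its top edge 12 mm and bottom edge 26 mm in front of the lip. It hangs from two pins 55 mm straight above the lip and swings in about them, towards the dispenser's +x
- paddle (a joint): swing of the sprung paddle, rad: 0 at rest, gate shut; 0.60 at its end stop; two thirds is 0.40 (0.30 to 0.50 is right). For a cup whose rim is 25 mm below the lip 0.40 is 32 mm of push; it takes about 2.5 N at the start, 6 N at 0.40, and springs back when let go. The paddle lifts the gate in the chute by 8 mm per 0.1 rad; biscuits pass from about 0.2 to 0.3 on
- biscuit1: one of five hard brown pillow-shaped biscuits, 27 x 23 x 16 mm, 11 g, origin at its centre; at the start they lie on the chute behind the gate
- biscuit2: one of five hard brown pillow-shaped biscuits, 27 x 23 x 16 mm, 11 g, origin at its centre; at the start they lie on the chute behind the gate
- biscuit3: one of five hard brown pillow-shaped biscuits, 27 x 23 x 16 mm, 11 g, origin at its centre; at the start they lie on the chute behind the gate
- biscuit4: one of five hard brown pillow-shaped biscuits, 27 x 23 x 16 mm, 11 g, origin at its centre; at the start they lie on the chute behind the gate
- biscuit5: one of five hard brown pillow-shaped biscuits, 27 x 23 x 16 mm, 11 g, origin at its centre; at the start they lie on the chute behind the gate
- tin: flat round pet-food tin, 84 mm across, 36 mm tall; origin at the centre of its underside; a bystander, not to be moved
- candle: cream pillar candle, 68 mm across, 78 mm tall; origin at the centre of its underside; a bystander, not to be moved
- key_dish: shallow white dish with keys, 100 mm across, 22 mm tall; origin at the centre of its underside; a bystander, not to be moved
- cat_brush: wooden cat brush lying bristles down, about 195 mm long, 55 mm wide, 26 mm tall; origin at the centre of its underside; a bystander, not to be moved
- globe: glass ball of 100 mm on a black turned stand, 155 mm tall in all; origin at the centre of its underside; a bystander, not to be moved
- salt_lamp: orange salt-rock lamp on a wooden foot, 100 mm across, 147 mm tall; origin at the centre of its underside; a bystander, not to be moved

How it is judged:
By the outcome, as a careful person would: the job done as asked, in the order asked, and still so for the second after the job is handed in, while the arm keeps its last pose, push and grip.
It also fails if it takes over 51 s, if anything falls off the work surface, if the arm or the gripper's body presses on something with over 40 N, if the wrist force passes 120 N, or if a joint passes its speed limit or range.

## Working session

There is one attempt and no reset: what is moved stays moved. The work goes in short steps, Python scripts to look and compute and a tool call to move; the robot and the scene stay as the last step left them, time stands still between calls to the robot, and variables do not carry over. Pictures are saved under pics/ and viewed, at most 10 in all, crops included, and the job is handed in when it is done.

Besides the shell and the picture viewer there is one more tool, called as name(argument=value, ...) on one line, values as JSON. step_arm: Moves the arm, as the interface text tells. Its arguments: {"type":"object","properties":{"commands":{"type":"array","items":{"type":"number"}},"squeeze":{"type":"number"}},"required":["commands"]}

```bash
mkdir -p pics; ls; python3 - <<'E'
from workcell import *
import cv2,numpy as np
o=get_obs();print(o)
for n in("scene","side","wrist"):
    cv2.imwrite(f"pics/{n}0.png",camera(n)[:,:,::-1]);p=camera_params(n);print(n,{k:np.round(v,4).tolist() for k,v in p.items() if hasattr(v,'__len__')})
E
```

```text
pics
{'clock': 0.0, 'joint_pos': array([-0.02265933,  0.33287145, -0.06468081,  1.4609847 ,  0.02160893,
        1.34990182, -0.08850334]), 'joint_velocities': array([ 0.00018229,  0.00045839,  0.00023418,  0.00235857,  0.00146029,
        0.00084322, -0.00074862]), 'tau': array([ 4.98105128e-04, -6.25449800e+01,  4.97091911e-02, -3.91610491e+01,
        1.63588714e-02,  9.83294769e-03, -6.01235030e-06]), 'position': array([6.24604534e-01, 1.58382758e-05, 2.30495447e-01]), 'ee_rot': array([ 7.07084770e-01,  7.07128410e-01, -5.48795171e-04, -4.88653067e-04]), 'ft_force': array([ 1.03455896,  0.90609682, -0.05278782]), 'torque': array([-0.07552677, -0.00443736,  0.0066523 ]), 'grasp_force': 0.0, 'grip_width': 0.99733614872626}
scene {'mtx': [[409.665, 0.0, 315.7218], [0.0, 409.665, 201.267], [0.0, 0.0, 1.0]], 'extrinsics': [[0.0175, 0.9996, -0.0202, -0.1133], [0.6518, -0.0267, -0.7579, -0.2594], [-0.7582, 0.0001, -0.652, 1.7894], [0.0, 0.0, 0.0, 1.0]]}
side {'mtx': [[453.3838, 0.0, 318.4722], [0.0, 453.3838, 206.7796], [0.0, 0.0, 1.0]], 'extrinsics': [[0.4943, -0.8693, 0.0047, -0.2142], [-0.8266, -0.4717, -0.307, 0.5916], [0.2691, 0.1479, -0.9517, 1.3355], [0.0, 0.0, 0.0, 1.0]]}
wrist {'mtx': [[314.4309, 0.0, 323.8564], [0.0, 314.4309, 207.058], [0.0, 0.0, 1.0]], 'tool_from_camera': [[0.0, -0.9544, -0.2984, 0.0763], [1.0, -0.0001, 0.0002, 0.0008], [-0.0002, -0.2984, 0.9544, -0.1414], [0.0, 0.0, 0.0, 1.0]]}
```

View pics/scene0.png

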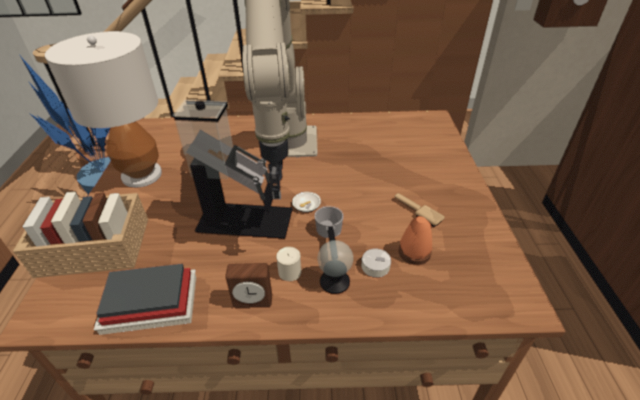

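View pics/side0.png

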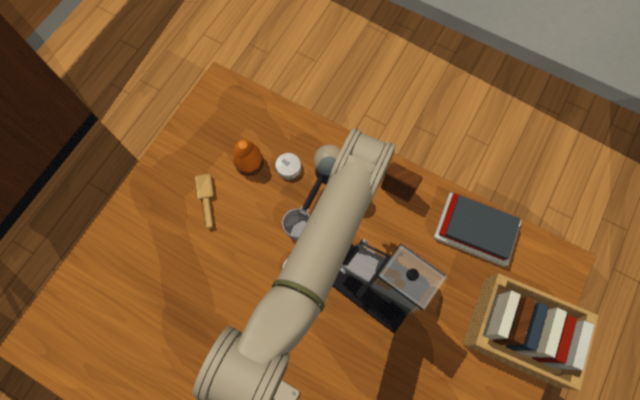

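The scene view shows the cup at about (328,222), with its handle running to (332,240) and the globe behind it at (335,260). The dispenser is at (200-290, 100-235) and its chute falls towards image right (+y). In the side view the cup is at (296,223), the handle runs to about (322,180), and the globe is at (330,160).

View pics/wrist0.png

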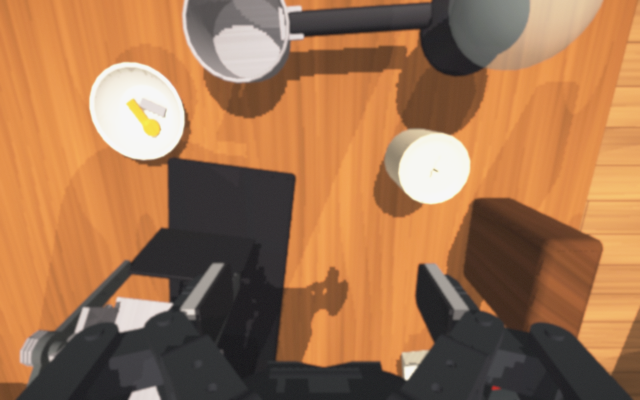

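```bash
cat > h.py <<'E'
from workcell import *
import cv2,numpy as np
from scipy.spatial.transform import Rotation as R
def cam(n,o=None):
    p=camera_params(n);K=np.array(p["mtx"])
    if n!="wrist": return K,np.array(p["extrinsics"])
    T=np.eye(4);T[:3,:3]=R.from_quat(o["ee_rot"]).as_matrix();T[:3,3]=o["position"]
    return K,np.linalg.inv(T@np.array(p["tool_from_camera"]))
def plane(c,uv,z):
    K,E=c;d=E[:3,:3].T@np.linalg.inv(K)@[uv[0],uv[1],1];C=-E[:3,:3].T@E[:3,3]
    return C+d*(z-C[2])/d[2]
def proj(c,p):
    K,E=c;q=K@(E[:3,:3]@np.array(p)+E[:3,3]);return q[:2]/q[2]
def tri(c1,u1,c2,u2):
    P=[c[0]@c[1][:3] for c in(c1,c2)]
    X=cv2.triangulatePoints(P[0],P[1],np.array(u1,float),np.array(u2,float))[:,0];return X[:3]/X[3]
E
python3 - <<'E'
import cv2,numpy as np
a=cv2.imread('pics/scene0.png')[90:300,180:450];b=cv2.imread('pics/side0.png')[130:340,190:460]
cv2.imwrite('pics/crop0.png',np.vstack([cv2.resize(a,None,fx=2.2,fy=1.42) if 0 else cv2.resize(a,(386,300)) ,cv2.resize(b,(386,300))])) if 0 else cv2.imwrite('pics/crop0.png',np.hstack([cv2.resize(a[60:],(398,221*1)),cv2.resize(b,(398,221))]))
cv2.imwrite('pics/crop0.png',np.vstack([cv2.resize(a[60:210,:],(540,300),interpolation=2),cv2.resize(b[0:150],(540,300),interpolation=2)]))
E
```

```text
(no output)
```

View pics/crop0.png

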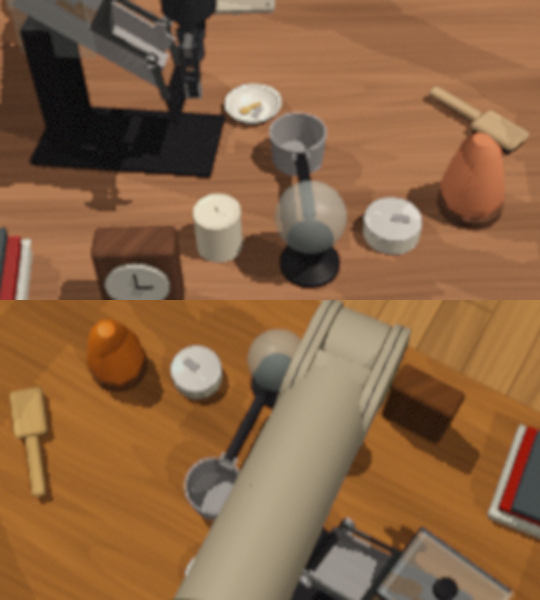

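The wrist view (right = +x, up = +y) shows the cup centred near (237,28) and the handle from (303,22) to (432,16), where the globe starts. The base plate's front edge runs from (168,160) to (295,175). The candle is at (435,165) and the dish at (138,110).

```bash
cat > m.py <<'E'
from h import *
o=get_obs();w=cam("wrist",o);s=cam("scene");d=cam("side")
im=cv2.imread('pics/wrist0.png');g=cv2.cvtColor(im,6)
# handle: dark pixels per column
cs=[]
for u in range(310,425,5):
    v=np.where(g[0:45,u]<60)[0]
    if len(v)>8: cs.append((u,v.min(),v.max()+1))
print(cs[::4],len(cs))
pt=np.array([plane(w,(u,a),.058)[:2] for u,a,b in cs]);pb=np.array([plane(w,(u,b),.058)[:2] for u,a,b in cs])
m=(pt+pb)/2; k=np.polyfit(m[:,0],m[:,1],1);print('handle line y=kx+c at top z',k,'width',np.median(pt[:,1]-pb[:,1]),'angle',np.degrees(np.arctan(k[0])))
print('handle near end ',plane(w,(303,22),.058),'seen far',plane(w,(432,16),.05))
# base plate front edge
bl,br=plane(w,(168,160),.014),plane(w,(295,175),.014);print('base corners',bl,br,np.linalg.norm(br-bl))
# same from scene: crop(223,117)/2+... -> px
for n,p in dict(fr=(180+222/2,150+115/2),br_=(180+210/2,150+174/2),bl_=(180+35/2,150+165/2)).items(): print(n,plane(s,p,.014))
print('mouth scene',plane(s,(180+297/2,150+130/2),.062),'mouth side',plane(d,(190+215/2,130+190/2),.062))
print('globe base scene',plane(s,(180+310/2,150+265/2),0.005),'globe centre',tri(s,(180+312/2,150+217/2),d,(190+277/2,130+(360-300)/2)))
print('candle top',plane(w,(435,168),.078),'dish',plane(w,(138,110),.02))
# cup rim ellipse in side view
E
python3 m.py
```

```text
[(325, np.int64(26), np.int64(35)), (380, np.int64(22), np.int64(31))] 8
handle line y=kx+c at top z [0.01586705 0.13418574] width 0.007104485499200439 angle 0.9090384358990851
handle near end  [0.60694328 0.14939866 0.058     ] seen far [0.72288355 0.15602448 0.05      ]
base corners [0.44760119 0.02042143 0.014     ] [0.5919681 0.0030756 0.014    ] 0.1454052395346958
fr [0.4487147  0.01885293 0.014     ]
br_ [0.59258855 0.00342337 0.014     ]
bl_ [ 0.56105099 -0.28731368  0.014     ]
mouth scene [0.54485839 0.14676255 0.062     ] mouth side [0.54290024 0.13949266 0.062     ]
globe base scene [0.7749222  0.15633547 0.005     ] globe centre [0.77089064 0.15666946 0.10520691]
candle top [0.73021196 0.02287631 0.078     ] dish [0.42638681 0.074928   0.02      ]
```

step_arm(commands=[85, 0.003, 0.08, 0, 0, 0, -0.05, 85, 0.006, 0.16, 0, 0, 0, -0.1, 85, 0.01, 0.2, 0, 0, 0, -0.16, 85, 0.013, 0.25, 0, 0, 0, -0.22, 85, 0.013, 0.25, 0, 0, 0, -0.28, 85, 0.013, 0.25, 0, 0, 0, -0.34, 85, 0.013, 0.25, 0, 0, 0, -0.4, 85, 0.013, 0.25, 0, 0, 0, -0.46, 85, 0.013, 0.25, 0, 0, 0, -0.49, 85, 0.013, 0.25, 0, 0, 0, -0.49], squeeze=40)

```text
clock: 1.4
position: [0.6326, 0.1501, 0.231]
ee_rot: [1.0, 0.016, -0.0, 0.0]
ft_force: [0.9, 0.8, 0.1]
grip_width: 0.997
grasp_force: 0.0
```

```bash
python3 - <<'E'
from h import *
o=get_obs();print(o['clock'],o['position'],R.from_quat(o['ee_rot']).as_matrix().round(3).tolist())
np.save('o1.npy',np.r_[o['position'],o['ee_rot']])
a=camera('wrist')[:,:,::-1];b=camera('scene')[:,:,::-1]
cv2.imwrite('pics/w1.png',a);cv2.imwrite('pics/s1.png',b)
c=cv2.resize(b[90:250,160:360],(500,400),interpolation=2)
cv2.imwrite('pics/both1.png',np.vstack([np.pad(cv2.resize(a,(480,300)),((0,0),(0,0),(0,0))),np.pad(cv2.resize(c,(375,300)),((0,0),(0,105),(0,0)))]))
E
```

```text
1.4 [0.63264294 0.15008889 0.23097233] [[0.999, 0.032, -0.001], [0.032, -0.999, -0.0], [-0.001, 0.0, -1.0]]
```

View pics/both1.png

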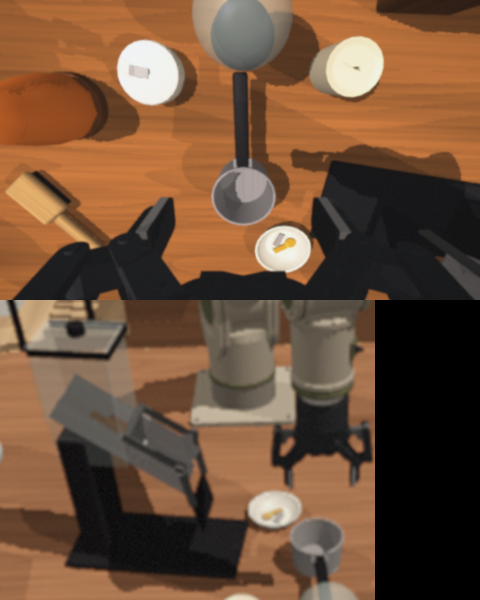

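The wrist view (up = +x) shows the handle from about (240,72) to (243,165) and the rim centre at (244,196) in the resized picture. In the scene view the chute, paddle and base plate are now unobstructed, with the plate corner at (247,520).

```bash
cat > m1.py <<'E'
from h import *
v=np.load('o1.npy');w=cam("wrist",dict(position=v[:3],ee_rot=v[3:]));s=cam("scene")
im=cv2.imread('pics/w1.png').astype(int);mx=im.max(2)
T=[];B=[]
for r in range(110,205,6):
    c=np.where(mx[r,300:345]<75)[0]+300
    if len(c)>8: T.append((r,c.min(),c.max()+1))
print(T[::4])
L=np.array([plane(w,(a,r+.5),.058)[:2] for r,a,b in T]);Q=np.array([plane(w,(b,r+.5),.058)[:2] for r,a,b in T])
m=(L+Q)/2;k=np.polyfit(m[:,0],m[:,1],1);print('k',k,'width',np.median(L[:,1]-Q[:,1]),'y at .633/.658',np.polyval(k,[.633,.658]),'deg',np.degrees(np.arctan(k[0])))
# cup: low saturation blob
hsv=cv2.cvtColor(im.astype(np.uint8),40);M=((hsv[...,1]<70)).astype(np.uint8);M[:, :270]=0;M[:,380:]=0;M[:215]=0;M[300:]=0
cn=max(cv2.findContours(M,0,1)[0],key=cv2.contourArea);x,y,ww,hh=cv2.boundingRect(cn);print('cup bbox',x,y,ww,hh)
print('rim near -x',plane(w,(x+ww/2,y+hh),.062),'L',plane(w,(x,y+hh-38),.062),'R',plane(w,(x+ww,y+hh-38),.062))
print('handle far end',plane(w,(320,96),.058))
# base plate in scene
b=cv2.imread('pics/s1.png').astype(int).max(2);D=(b<45).astype(np.uint8);D[:195]=0;D[245:]=0;D[:,:180]=0;D[:,305:]=0
cn=max(cv2.findContours(D,0,1)[0],key=cv2.contourArea);h=cv2.convexHull(cn);p=cv2.approxPolyDP(h,3,True)[:,0];
for q in p: print(q,plane(s,q,.014).round(4))
E
python3 m1.py
```

```text
[(110, np.int64(311), np.int64(329)), (134, np.int64(312), np.int64(330)), (158, np.int64(313), np.int64(331)), (182, np.int64(314), np.int64(331))]
k [0.06142879 0.11223246] width 0.01742665235551022 y at .633/.658 [0.15111688 0.1526526 ] deg 3.515193236607106
cup bbox 282 215 86 85
rim near -x [0.50190652 0.14442427 0.062     ] L [0.5483469  0.19301169 0.062     ] R [0.55131453 0.0990158  0.062     ]
handle far end [0.72101023 0.15643603 0.058     ]
[291 208] [0.4514 0.0189 0.014 ]
[284 238] [5.97e-01 4.00e-04 1.40e-02]
[196 230] [ 0.549  -0.2947  0.014 ]
[199 195] [ 0.3659 -0.3211  0.014 ]
[272 195] [ 0.3771 -0.0525  0.014 ]
```

step_arm(commands=[85, 0.009, 0.0025, -0.05, 0, 0, 0.01, 85, 0.009, 0.0025, -0.1, 0, 0, 0.01, 85, 0.009, 0.0025, -0.15, 0, 0, 0.01, 85, 0.009, 0.0025, -0.2, 0, 0, 0.01, 85, 0.009, 0.0025, -0.25, 0, 0, 0.01, 85, 0.009, 0.0025, -0.29, 0, 0, 0.01, 85, 0.009, 0.0025, -0.32, 0, 0, 0.01, 85, 0.009, 0.0025, -0.333, 0, 0, 0.01, 85, 0.009, 0.0025, -0.333, 0, 0, 0.01, 60, 0.009, 0.0025, -0.333, 0, 0, 0.01], squeeze=40)

```text
clock: 2.75
position: [0.6389, 0.1517, 0.0326]
ee_rot: [1.0, 0.032, 0.001, -0.0]
ft_force: [0.7, -0.0, 0.5]
grip_width: 0.811
grasp_force: 0.0
```

step_arm(commands=[50, 0, 0, 0, 0, 0, 0, 40, 0, 0, 0, 0, 0, 0, 30, 0, 0, 0, 0, 0, 0, 22, 0, 0, 0, 0, 0, 0, 10, 0, 0, 0, 0, 0, 0, 10, 0, 0, 0, 0, 0, 0, 10, 0, 0, 0, 0, 0, 0, 10, 0, 0, 0, 0, 0, 0, 10, 0, 0, 0, 0, 0, 0, 10, 0, 0, 0, 0, 0, 0], squeeze=60)

```text
clock: 4.0
position: [0.6383, 0.1516, 0.0316]
ee_rot: [1.0, 0.031, 0.0, 0.0]
ft_force: [-0.4, 0.7, 0.9]
grip_width: 0.221
grasp_force: 59.3
```

step_arm(commands=[10, 0, 0, 0.01, 0, 0, 0, 10, -0.01, 0, 0.02, 0, 0, 0, 10, -0.03, 0, 0.03, 0, 0, 0, 10, -0.05, 0, 0.05, 0, 0, 0, 10, -0.06, 0.01, 0.08, 0, 0, 0.02, 10, -0.06, 0.02, 0.11, 0, 0, 0.06, 10, -0.06, 0.03, 0.13, 0, 0, 0.1, 10, -0.06, 0.04, 0.13, 0, 0, 0.14, 10, -0.06, 0.05, 0.13, 0, 0, 0.18, 10, -0.06, 0.05, 0.13, 0, 0, 0.2])

```text
clock: 5.25
position: [0.6015, 0.1822, 0.1104]
ee_rot: [0.94, 0.341, 0.0, -0.0]
ft_force: [0.1, 0.0, -0.9]
grip_width: 0.22
grasp_force: 59.0
```

```bash
python3 - <<'E'
from h import *
o=get_obs();print(o['clock'],o['position'],o['ft_force'],o['grip_width'])
a=camera('side')[:,:,::-1];b=camera('scene')[:,:,::-1]
cv2.imwrite('pics/d2.png',a);cv2.imwrite('pics/s2.png',b)
cv2.imwrite('pics/both2.png',np.hstack([cv2.resize(a[180:340,230:450],(396,288),interpolation=2),cv2.resize(b[100:260,170:390],(396,288),interpolation=2)]))
E
```

```text
5.25 [0.60147731 0.18224603 0.11039831] [ 0.06821622  0.01731856 -0.89376416] 0.22038707013226463
```

View pics/both2.png

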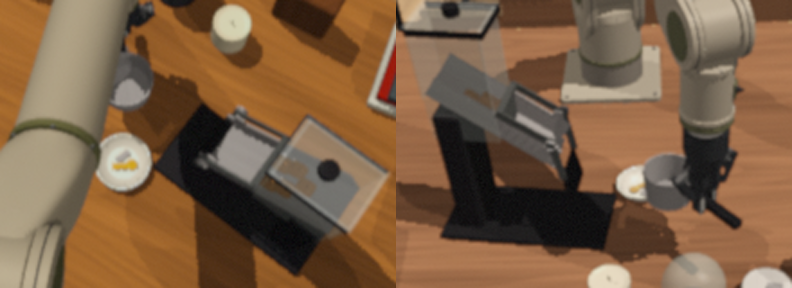

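The scoop is held off the dresser. In the side crop the base's front corners are at (159,167) and (204,105), and the paddle pins at about (204,160) and (240,112).

```bash
python3 - <<'E'
from h import *
d=cam('side');s=cam('scene')
f=lambda x,y:(230+x/1.8,180+y/1.8)
g=lambda x,y:(170+(x-396)/1.8,100+y/1.8)
for n,p,z in(('bl',(159,167),.014),('br',(204,105),.014),('back',(297,271),.014),('pinL',(204,160),.22),('pinR',(240,112),.22)): print(n,plane(d,f(*p),z).round(4))
for n,p,z in(('fl',(616,193),.014),('fr',(606,249),.014),('bk',(443,236),.014),('paddle bottom near',(572,190),.084),('paddle bottom far',(581,180),.084),('pin near?',(562,112),.22)): print(n,plane(s,g(*p),z).round(4))
# model check
n=np.array([.122,.9925]);t=np.array([.9925,-.122]);O=np.array([.512,-.0687])
print('pred pins',[ (O+q*.045*t).round(4).tolist() for q in(-1,1)],'pred paddle bottom',[(O+.026*n+q*.0465*t).round(4).tolist() for q in(-1,1)])
for c,nm in((d,'side'),(s,'scene')):
  for q in(-1,1): print(nm,'pin',proj(c,[*(O+q*.045*t),.22]).round(1),'padbot',proj(c,[*(O+.026*n+q*.0465*t),.084]).round(1))
E
```

```text
bl [0.4502 0.0102 0.014 ]
br [ 0.5887 -0.0049  0.014 ]
back [ 0.412  -0.2822  0.014 ]
pinL [ 0.4627 -0.0604  0.22  ]
pinR [ 0.556 -0.073  0.22 ]
fl [0.4474 0.0231 0.014 ]
fr [0.5988 0.0091 0.014 ]
bk [ 0.5543 -0.2933  0.014 ]
paddle bottom near [ 0.5152 -0.0513  0.084 ]
paddle bottom far [ 0.4878 -0.0366  0.084 ]
pin near? [ 0.462  -0.0596  0.22  ]
pred pins [[0.4673, -0.0632], [0.5567, -0.0742]] pred paddle bottom [[0.469, -0.0372], [0.5613, -0.0486]]
side pin [345.  267.9] padbot [335.1 271.2]
side pin [363.8 242.2] padbot [352.8 247.2]
scene pin [260.9 163.2] padbot [272.9 196.4]
scene pin [254.7 180.7] padbot [267.6 215.1]
```

step_arm(commands=[10, -0.02, -0.01, 0, 0, 0, 0.04, 10, -0.04, -0.02, 0, 0, 0, 0.08, 10, -0.06, -0.03, 0, 0, 0, 0.12, 10, -0.08, -0.05, 0, 0, 0, 0.16, 10, -0.1, -0.07, 0, 0, 0, 0.2, 10, -0.113, -0.09, 0, 0, 0, 0.23, 10, -0.113, -0.101, 0, 0, 0, 0.242, 10, -0.113, -0.101, 0, 0, 0, 0.242, 10, -0.113, -0.101, 0, 0, 0, 0.242, 10, -0.113, -0.101, 0, 0, 0, 0.242], squeeze=90)

```text
clock: 6.6
position: [0.5343, 0.1214, 0.1096]
ee_rot: [0.748, 0.664, 0.0, -0.0]
ft_force: [0.1, -1.0, -1.4]
grip_width: 0.214
grasp_force: 91.1
```

```bash
python3 - <<'E'
from h import *
o=get_obs();print(o['clock'],o['position'],R.from_quat(o['ee_rot']).as_matrix()[:,0],o['ft_force'],o['grip_width'])
w=camera('wrist')[:,:,::-1];a=camera('side')[:,:,::-1];b=camera('scene')[:,:,::-1]
cv2.imwrite('pics/both3.png',np.hstack([cv2.resize(a[180:340,270:430],(350,350),interpolation=2),cv2.resize(b[130:250,210:330],(350,350),interpolation=2)]))
cv2.imwrite('pics/w3.png',w)
E
```

```text
6.6 [0.53434863 0.12141598 0.10959962] [1.19320053e-01 9.92855831e-01 1.56771241e-04] [ 0.06907662 -0.96127802 -1.39310723] 0.21408837886199217
```

View pics/both3.png

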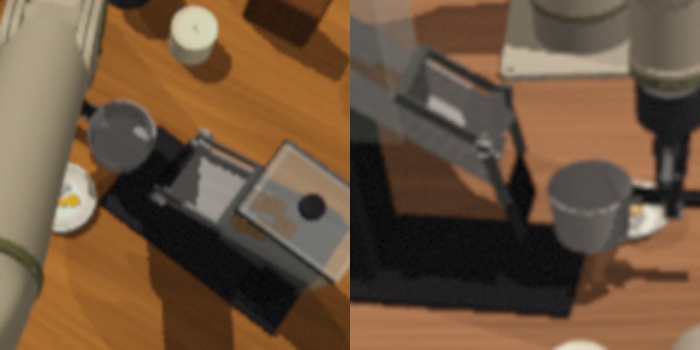

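View pics/w3.png

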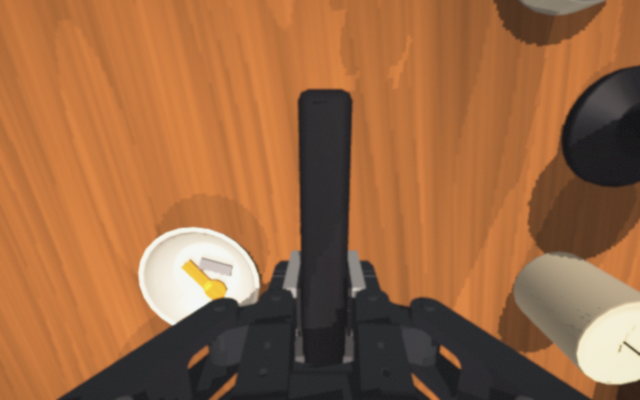

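The side crop shows the rim centred near (122,136) in line with the chute. The wrist view shows the handle straight in the pads, its free end at (325,92).

```bash
python3 - <<'E'
from h import *
d=cam('side');o=get_obs();w=cam('wrist',o)
c=plane(d,(270+122/2.1875,180+136/2.1875),.14)[:2];print('cup',c)
M=R.from_quat(o['ee_rot']).as_matrix();P=o['position']
print('pred cup',P-M[:,0]*.0905)
for dz in(.017,.027,.037): print(dz,'end px',proj(w,P+M@[.0835,0,-dz]))
n=np.array([.1236,.9923]);t=np.array([n[1],-n[0]])
for nm,l,r in(('pins',(155,198),(205,136)),):
  A=plane(d,(270+l[0]/2.1875,180+l[1]/2.1875),.22);B=plane(d,(270+r[0]/2.1875,180+r[1]/2.1875),.22);O=(A+B)[:2]/2;print(A,B,O)
for O in (O,np.array([.511,-.068])): print('rel: fwd',(c-O)@n,'lat',(c-O)@t, 'pred lat',((P-M[:,0]*.0905)[:2]-O)@t)
E
```

```text
cup [0.52165207 0.02609338]
pred cup [0.52361493 0.03131846 0.10948527]
0.017 end px [321.74551533  88.53598515]
0.027 end px [321.56755315  86.73397886]
0.037 end px [321.35475536  84.57923483]
[ 0.4553962  -0.05666258  0.22      ] [ 0.55666467 -0.0738406   0.22      ] [ 0.50603043 -0.06525159]
rel: fwd 0.0925724552057112 lat 0.0042111083883717175 pred lat 0.005513034492647573
rel: fwd 0.09468546116234944 lat -0.001059896486676768 pred lat 0.000242029617599086
```

step_arm(commands=[10, -0.003, -0.01, 0, 0, 0, 0, 10, -0.005, -0.02, 0, 0, 0, 0, 10, -0.007, -0.03, 0, 0, 0, 0, 10, -0.008, -0.04, 0, 0, 0, 0, 10, -0.009, -0.047, 0, 0, 0, 0, 10, -0.0095, -0.053, 0, 0, 0, 0, 10, -0.01, -0.057, 0, 0, 0, 0, 10, -0.01, -0.06, 0, 0, 0, 0, 10, -0.01, -0.06, 0, 0, 0, 0, 10, -0.01, -0.06, 0, 0, 0, 0])

```text
clock: 8.0
position: [0.5284, 0.0851, 0.1095]
ee_rot: [0.748, 0.664, 0.0, -0.0]
ft_force: [-1.4, 2.3, -2.7]
grip_width: 0.215
grasp_force: 91.0
```

step_arm(commands=[10, 0, 0, 0, 0, 0, 0, 10, -0.0002, -0.0015, 0, 0, 0, 0, 10, -0.0004, -0.003, 0, 0, 0, 0, 10, -0.0006, -0.005, 0, 0, 0, 0, 10, -0.0006, -0.005, 0, 0, 0, 0, 10, -0.0006, -0.005, 0, 0, 0, 0, 10, -0.0006, -0.005, 0, 0, 0, 0, 10, -0.0006, -0.005, 0, 0, 0, 0, 10, -0.0006, -0.005, 0, 0, 0, 0, 10, -0.0006, -0.005, 0, 0, 0, 0])

```text
clock: 9.25
position: [0.5281, 0.0819, 0.1096]
ee_rot: [0.748, 0.664, 0.0, 0.0]
ft_force: [0.4, 2.5, -2.3]
grip_width: 0.214
grasp_force: 91.0
```

step_arm(commands=[10, -0.0006, -0.005, 0, 0, 0, 0, 10, -0.0012, -0.01, 0, 0, 0, 0, 10, -0.0019, -0.015, 0, 0, 0, 0, 10, -0.0025, -0.02, 0, 0, 0, 0, 10, -0.0031, -0.025, 0, 0, 0, 0, 10, -0.0037, -0.03, 0, 0, 0, 0, 10, -0.0044, -0.035, 0, 0, 0, 0, 10, -0.005, -0.04, 0, 0, 0, 0, 10, -0.0054, -0.0435, 0, 0, 0, 0, 10, -0.0054, -0.0435, 0, 0, 0, 0])

```text
clock: 10.5
position: [0.5249, 0.0559, 0.1097]
ee_rot: [0.748, 0.664, 0.0, 0.0]
ft_force: [0.4, 5.8, -4.1]
grip_width: 0.215
grasp_force: 90.5
```

step_arm(commands=[10, 0, 0, 0, 0, 0, 0, 10, 0, 0, 0, 0, 0, 0, 10, 0, 0, 0, 0, 0, 0, 10, 0, 0, 0, 0, 0, 0, 10, 0, 0, 0, 0, 0, 0, 10, 0, 0, 0, 0, 0, 0, 10, 0, 0, 0, 0, 0, 0, 10, 0, 0, 0, 0, 0, 0, 10, 0, 0, 0, 0, 0, 0, 10, 0, 0, 0, 0, 0, 0])

```text
clock: 11.75
position: [0.5248, 0.056, 0.1094]
ee_rot: [0.748, 0.664, 0.0, -0.0]
ft_force: [0.6, 4.8, -3.2]
grip_width: 0.21
grasp_force: 90.6
```

```bash
python3 - <<'E'
from h import *
F=[]
o=get_obs();print(o['clock'],o['position'],o['ft_force'],o['torque'],o['grip_width'])
a=camera('side')[:,:,::-1];F.append(get_obs()['ft_force']);b=camera('scene')[:,:,::-1];F.append(get_obs()['ft_force']);w=camera('wrist')[:,:,::-1];F.append(get_obs()['ft_force']);print(np.round(F,2))
cv2.imwrite('pics/s4.png',b);cv2.imwrite('pics/w4.png',w);cv2.imwrite('pics/d4.png',a)
cv2.imwrite('pics/both4.png',np.hstack([cv2.resize(a[210:310,300:400],(400,400),interpolation=2),cv2.resize(b[130:230,220:320],(400,400),interpolation=2)]))
E
```

```text
11.75 [0.52476    0.05595973 0.10938414] [ 0.58413553  4.78605906 -3.18877761] [ 1.41140001e+00 -1.74456497e-01 -5.92537023e-05] 0.2098700572651263
[[ 1.29  4.59 -4.21]
 [ 0.76  5.62 -3.69]
 [ 0.37  5.4  -3.88]]
```

View pics/both4.png

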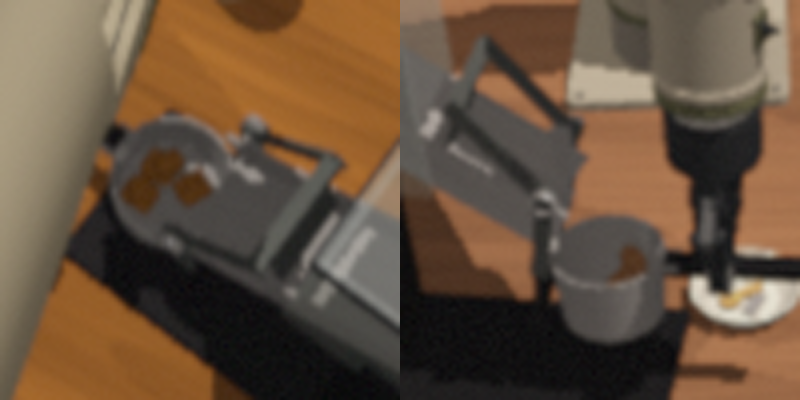

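The side crop shows three biscuits in the cup at about (160,175), with the part under the lip hidden. The chute looks empty in front of and behind the gate, and the paddle is swung in. I'll push 3 mm further and then count brown pixels and check the level.

step_arm(commands=[10, -0.0003, -0.0025, 0, 0, 0, 0, 10, -0.0006, -0.005, 0, 0, 0, 0, 10, -0.0006, -0.005, 0, 0, 0, 0, 10, -0.0006, -0.005, 0, 0, 0, 0, 10, -0.0006, -0.005, 0, 0, 0, 0, 10, -0.0006, -0.005, 0, 0, 0, 0, 10, -0.0006, -0.005, 0, 0, 0, 0, 10, -0.0006, -0.005, 0, 0, 0, 0, 10, -0.0006, -0.005, 0, 0, 0, 0, 10, -0.0006, -0.005, 0, 0, 0, 0])

```text
clock: 13.15
position: [0.5244, 0.0531, 0.1095]
ee_rot: [0.748, 0.664, 0.0, -0.0]
ft_force: [-0.1, 6.1, -2.8]
grip_width: 0.215
grasp_force: 90.7
```

```bash
python3 - <<'E'
from h import *
F=[]
for i in range(6): d=camera('side');F.append(get_obs()['ft_force'])
print('F',np.mean(F,0).round(2),get_obs()['clock'],get_obs()['position'])
w=camera('wrist')[:,:,::-1];s=camera('scene')[:,:,::-1];d=d[:,:,::-1]
cv2.imwrite('pics/w5.png',w)
for f,im in(('w3',cv2.imread('pics/w3.png')),('w5',w)):
    g=im[60:130,315:335].max(2).mean(1);print(f,'handle end row',60+np.argmin(np.diff(g)),[np.where(im[r,270:380].max(1)<60)[0][[0,-1]]+270 for r in(120,220)])
# brown (biscuit) pixels in side view: now vs start
def br(im):
    h=cv2.cvtColor(im,40);return ((h[...,0]>5)&(h[...,0]<18)&(h[...,1]>110)&(h[...,2]<125)).astype(np.uint8)
for nm,im in(('start',cv2.imread('pics/side0.png')),('now',d)):
    M=br(im);M[:,:300]=0;M[:,440:]=0;M[:215]=0;M[:,400:]=M[:,400:]
    n,l,st,c=cv2.connectedComponentsWithStats(M);print(nm,[(st[i,4],c[i].round().tolist()) for i in range(1,n) if st[i,4]>15])
A=cv2.resize(d[220:300,310:430],(600,400),interpolation=2)
B=cv2.resize(s[150:250,220:320],(200,200),interpolation=2)
cv2.imwrite('pics/both5.png',np.hstack([A,np.vstack([B,cv2.resize(w,(200,200))])]))
E
```

```text
F [ 0.54  5.24 -2.65] 13.45 [0.52439652 0.05303814 0.10947426]
w3 handle end row 88 [array([300, 350]), array([302, 347])]
w5 handle end row 88 [array([299, 350]), array([302, 347])]
start [(np.int32(25), [367.0, 216.0]), (np.int32(21), [356.0, 243.0]), (np.int32(177), [387.0, 249.0]), (np.int32(56), [383.0, 284.0]), (np.int32(4065), [409.0, 350.0])]
now [(np.int32(32), [366.0, 216.0]), (np.int32(28), [370.0, 246.0]), (np.int32(185), [341.0, 255.0]), (np.int32(46), [324.0, 257.0]), (np.int32(4526), [389.0, 348.0])]
```

View pics/both5.png

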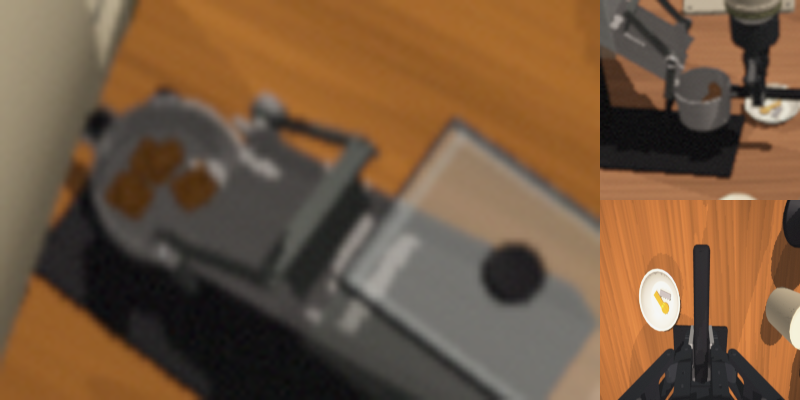

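The side crop shows three biscuits at (155,160), (130,195) and (195,185), with the hopper and chute empty. Two are not visible and may be under the lip. The handle end row hasn't changed since before the push, so the scoop is still level. I'll check the chute and cup numerically.

```bash
cat > chk.py <<'E'
from h import *
import sys
def br(im):
    h=cv2.cvtColor(im,40);return ((h[...,0]>5)&(h[...,0]<18)&(h[...,1]>90)&(h[...,2]<135)).astype(np.uint8)
O=np.array([.510,-.067]);n=np.array([.1236,.9923]);t=np.array([n[1],-n[0]])
def chute(c,a,b):
    return np.array([proj(c,[*(O-s*n+q*t),.165+s*.7+.005]) for s,q in((a,-.034),(b,-.034),(b,.034),(a,.034))]).astype(np.int32)
def rpt(nm,im,c):
    M=br(im);out=[]
    for a in np.arange(0,.2,.02):
        K=np.zeros(M.shape,np.uint8);cv2.fillPoly(K,[chute(c,a,a+.02)],1);out.append((int(round(a*1000)),int((M&K).sum()),im[K>0].mean(0).astype(int).tolist()))
    print(nm,out)
if __name__=="__main__":
    for nm,f,cn in(('scene before','s2','scene'),('side before','d2','side')): rpt(nm,cv2.imread(f'pics/{f}.png'),cam(cn))
    for cn in('scene','side'): rpt(cn+' now',np.ascontiguousarray(camera(cn)[:,:,::-1]),cam(cn))
E
python3 chk.py
```

```text
scene before [(0, 0, [84, 88, 93]), (20, 0, [91, 95, 101]), (40, 0, [91, 95, 101]), (60, 0, [83, 87, 92]), (80, 0, [70, 74, 77]), (100, 6, [79, 87, 94]), (120, 24, [76, 85, 93]), (140, 10, [80, 87, 92]), (160, 0, [84, 89, 92]), (180, 0, [88, 97, 105])]
side before [(0, 0, [118, 123, 129]), (20, 0, [134, 140, 146]), (40, 0, [133, 139, 145]), (60, 0, [119, 124, 129]), (80, 24, [81, 90, 95]), (100, 48, [78, 92, 103]), (120, 20, [82, 94, 103]), (140, 0, [80, 87, 92]), (160, 0, [95, 98, 99]), (180, 0, [103, 107, 109])]
scene now [(0, 0, [79, 82, 87]), (20, 0, [68, 71, 75]), (40, 0, [69, 72, 76]), (60, 0, [77, 81, 86]), (80, 0, [87, 91, 96]), (100, 0, [92, 97, 100]), (120, 0, [84, 88, 91]), (140, 0, [83, 88, 91]), (160, 0, [83, 88, 91]), (180, 0, [84, 91, 97])]
side now [(0, 2, [73, 76, 80]), (20, 0, [65, 68, 71]), (40, 0, [65, 69, 70]), (60, 0, [50, 53, 54]), (80, 0, [102, 106, 108]), (100, 0, [112, 117, 118]), (120, 0, [98, 101, 102]), (140, 0, [87, 90, 91]), (160, 0, [95, 98, 99]), (180, 0, [103, 107, 109])]
```

```bash
python3 - <<'E'
from chk import *
for cn in('scene','side'):
    im=np.ascontiguousarray(camera(cn)[:,:,::-1]);c=cam(cn);M=br(im)
    def blobs(p):
        K=np.zeros(M.shape,np.uint8);cv2.fillPoly(K,[np.array([proj(c,[*(O-s*n+q*t),z]) for s,q,z in p]).astype(np.int32)],1)
        k,l,st,ce=cv2.connectedComponentsWithStats(M&K);return [(int(st[i,4]),ce[i].round().tolist()) for i in range(1,k) if st[i,4]>5]
    print(cn,'base',blobs([(-.074,-.07,.014),(.2,-.07,.014),(.2,.07,.014),(-.074,.07,.014)]))
    print('cup',blobs([(.03-.075+.047*np.sin(a),.047*np.cos(a),.14) for a in np.linspace(0,6.28,24)]))
    cv2.imwrite(f'pics/{cn}6.png',im)
    b=cv2.imread('pics/'+dict(scene='s2',side='d2')[cn]+'.png').astype(int)
    # dark new blobs on the table near the spout
    D=((b.max(2)-im.max(2).astype(int))>35).astype(np.uint8)
    k,l,st,ce=cv2.connectedComponentsWithStats(D);print('darker',[(int(st[i,4]),ce[i].round().tolist()) for i in range(1,k) if 12<st[i,4]<400])
o=get_obs();print(o['clock'],o['ft_force'])
E
```

```text
scene base []
cup [(46, [276.0, 195.0])]
darker [(206, [261.0, 16.0]), (90, [293.0, 4.0]), (64, [263.0, 38.0]), (33, [275.0, 108.0]), (18, [246.0, 131.0]), (36, [232.0, 136.0]), (100, [250.0, 149.0]), (37, [186.0, 144.0]), (13, [192.0, 158.0]), (122, [246.0, 169.0]), (34, [255.0, 191.0]), (18, [263.0, 188.0]), (26, [226.0, 201.0]), (13, [255.0, 200.0])]
side base [(206, [341.0, 256.0])]
cup [(34, [337.0, 239.0]), (46, [325.0, 253.0]), (206, [341.0, 256.0])]
darker [(19, [295.0, 144.0]), (17, [302.0, 169.0]), (67, [339.0, 211.0]), (13, [329.0, 244.0]), (63, [377.0, 247.0]), (18, [380.0, 255.0]), (39, [251.0, 309.0]), (113, [190.0, 324.0]), (109, [196.0, 327.0]), (113, [211.0, 356.0]), (26, [197.0, 392.0])]
13.75 [ 0.06469541  5.47007472 -2.6413799 ]
```

step_arm(commands=[10, -0.0002, -0.0015, 0, 0, 0, 0, 10, -0.0004, -0.003, 0, 0, 0, 0, 10, -0.0004, -0.003, 0, 0, 0, 0, 10, -0.0004, -0.003, 0, 0, 0, 0, 10, -0.0004, -0.003, 0, 0, 0, 0, 10, -0.0004, -0.003, 0, 0, 0, 0, 10, -0.0004, -0.003, 0, 0, 0, 0, 10, -0.0004, -0.003, 0, 0, 0, 0, 10, -0.0004, -0.003, 0, 0, 0, 0, 10, -0.0004, -0.003, 0, 0, 0, 0])

```text
clock: 15.0
position: [0.5242, 0.0513, 0.1095]
ee_rot: [0.748, 0.664, 0.0, -0.0]
ft_force: [1.3, 7.0, -2.7]
grip_width: 0.216
grasp_force: 90.8
```

```bash
python3 - <<'E'
from workcell import *
o=get_obs();print(o['clock'],o['position'],o['ft_force'],o['grip_width'],o['grasp_force'])
print(hand_in())
E
```

```text
15.0 [0.52418608 0.05133904 0.10953277] [ 1.34932868  7.00320196 -2.70379008] 0.2159084768617275 90.77829837799072
the job is handed in; nothing more can be done
None
```

I handed the job in at 15.0 s with the scoop held level, pressing the paddle to an estimated 0.36–0.40 rad; only three of the five biscuits could be seen in the cup, and since the chute was empty and no spill showed, the other two are most likely in the part of the cup hidden under the lip.

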